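# Show the notched finish sample to the camera

### The job

Of the two aluminium finish samples standing in the wooden rack, take the one with the notched corner, lay it flat in the steel cradle with its label up and let go of it. Then grip it from above across its width, by the half away from the notch, and present it for its photograph: level, label up, notched end above the middle of the black pad and pointing to the pad's wooden fence, about 10 cm above the bench. Finish while still holding it there quite still, and leave the other plate, the block of wood, the marker and the bottle cap where they are.

Things in the scene. Friction and masses are not known exactly. Their poses are not given: they have to be found in the camera images.
- plate: notched aluminium plate, 120x50x8 mm, about 100 g, standing on a long edge in either rack slot. Origin: middle of that edge. +x: normal of the label face (it alone has a brown card label 44x24 mm at its middle); +y: along the length to the notched end; +z: across the width, up while it stands. Spans x -4..4, y -60..60, z 0..50 mm. Notch: 14x14 mm cut from the +y +z corner, a top corner at first
- notch_end (a point): point on the plate: middle of its notched short end, [0, 60, 25] mm in the plate's frame
- plain_end (a point): point on the plate: middle of its plain short end, [0, -60, 25] mm in the plate's frame
- blank: the other plate, alike in size, material and label but with no notch, standing in the other slot in the same direction; to be left alone. Origin and axes as for the notched plate
- rack: fixed dark wood rack, 130 (x) x 96 (y) x 24 mm high, with two slots along its y axis at x = -40 and +40 mm; slots 10 mm wide with their floor 8 mm above the bench, so the plates' tops stand 58 mm above the bench. Origin: centre of the underside, z up. It may be turned to any yaw.
- cradle: fixed dark steel cradle: two bearers 80 mm long (y), 10 mm wide, at x = -22 and +22 mm, tops 60 mm above the bench, with end lips rising to 66 mm, 64 mm clear between lips. The plate lies along x between the lips, either way round, its ends sticking out past the bearers with room for fingers at both sides. Origin: centre of the underside, z up; x points roughly away from the robot
- cradle_seat (a point): middle of the cradle at the height of the bearer tops, 60 mm above the bench
- pad: fixed black rubber pad 110x110x6 mm with a light wooden fence 10 mm thick and 16 mm high along its +x edge (the edge away from the robot). Origin: centre of the underside, z up, x points to the fence
- pad_mid (a point): middle of the pad's top face, 6 mm above the bench
- block_pine: bystander: loose offcut of wood 26x44x22 mm, origin under its centre
- marker: bystander: loose marker pen 135 mm long, 16 mm thick, along its own y, origin under its centre
- cap_red: bystander: loose screw cap, 31 mm across, 12 mm high, origin under its centre
Mind the look-alikes: they are no part of the job. Of the things shaped like the cradle, the steel one is meant.

How it is judged (in metres and radians):
On the way:
1. the notched plate lies flat, label up, in the cradle and is let go (angle between plate's own x axis and vertical below 0.12 rad and horizontal distance between each of notch_end, plain_end and cradle_seat below 0.085 m and angle between the y axis of plate and the x axis of cradle, either way round below 0.2 rad and height (world z) of plate between 0.058 and 0.07 m and contact force between plate and cradle above 0.2 N and contact force between plate and the fingers below 0.05 N and linear speed of plate below 0.02 m/s), for 0.3 s.
At the end, for the whole second after the job is handed in: Notched plate gripped by its plain half (15 mm or more past its middle), label up within 0.15 rad, notched end within 30 mm of above the pad's middle and 60-160 mm above the bench, along the pad's x within 0.25 rad, notch end to the fence, still, clear of pad and cradle; others moved under 20 mm (angle between plate's own x axis and vertical below 0.15 rad and horizontal distance between notch_end and pad_mid below 0.03 m and angle between the y axis of plate and the x axis of pad, either way round below 0.25 rad and x of plain_end in the frame of pad below -0.06 m and height (world z) of notch_end between 0.06 and 0.16 m and y of the grasp point in the frame of plate below -0.015 m and contact force between plate and the fingers above 1 N and contact force between plate and pad below 0.05 N and contact force between plate and cradle below 0.05 N and linear speed of plate below 0.02 m/s and angular speed of plate below 0.15 rad/s); the arm keeps its last pose, push and grip.
It fails at once if the plain plate is disturbed (moved more than 20 mm) (distance of blank from where it was at the start of the episode above 0.02 m).
It fails at once if the wood offcut is disturbed (moved more than 20 mm) (distance of block_pine from where it was at the start of the episode above 0.02 m).
It fails at once if the marker pen is disturbed (moved more than 20 mm) (distance of marker from where it was at the start of the episode above 0.02 m).
It fails at once if the bottle cap is disturbed (moved more than 20 mm) (distance of cap_red from where it was at the start of the episode above 0.02 m).
It also fails if it takes over 72 s, if anything falls off the work surface, if the arm or the gripper's body presses on something with over 40 N, if the wrist force passes 120 N, or if a joint passes its speed limit or range.

### The arm

A 7-joint arm with a two-finger parallel gripper is mounted at the origin on a cart in front of the work surface, level with it; the furniture and walls round the work are solid. World frame = base frame: x ahead of the robot, y to its left, z up, the work surface at z = 0. Lengths are in mm, angles in rad, forces in N, time in s.
With the tool pointing down it reaches from about 400 to 875 mm from the base axis. Payload 4.4 kg.
Tool frame: the origin (TCP) lies at the very end of the fingers, on their centre line; the grasp point (between the pads) lies 19 mm behind it; z points along the fingers, y is the line along which they close (so a half turn about z gives the same grasp; the last joint's range is limited). The gripper opens to 85 mm and grips with 20 to 120 N. Pads are 22 mm wide; open, the fingers measure 114 mm over their backs; the gripper's body (76 mm by 85 mm) begins 54 mm behind the grasp point. The pads swing forward as they close: fully open they stand 13 mm farther back than shut.
Start: joints at [-1.196, 0.628, 0.038, 1.517, -0.027, 0.996, -0.02], TCP at [277.31, 587.892, 231.313] pointing down, gripper open.
Joint ranges: [-3.06, 3.06], [-0.37, 2.12], [-1.25, 1.32], [0.18, 2.47], [-1.1, 4.24], [0.23, 1.98], [-2.94, 2.94]. Speed limits (rad/s): [2.57, 2.57, 3.14, 3.14, 3.14, 3.14, 3.14].

### API

Orientations are given as [roll, pitch, yaw] about the fixed x, y, z axes, in that order (R = Rz(yaw) Ry(pitch) Rx(roll)).
In Python, from cell import monitor, viewer, workorder gives the robot as it stands.
- The arm moves only by the tool arm_command, never from a script. Its argument "series" is one flat list of numbers, 5 for each row, row after row: the opening in per cent of the stroke, from 0 (shut) to 100 (fully open), then the shift along the tool's x, y, z in cm, then the turn about the tool's z in degrees. In form: [claw, x, y, z, roll, claw, x, y, z, roll, ...]. A call has exactly 5 rows; each row is the pose to reach, as a shift and turn from the pose commanded when the call began, along the tool's axes at that moment; what a row does not reach only later rows make up. A row lasts 1/12 s, in which the tool goes at most 41.7 mm and 7.16 degrees, less where a joint would pass 70% of its speed; a pose out of reach is approached as far as the arm can. A call with a gripper value outside its range is refused whole. The fingers move at their own pace and stop on an object; the grip force is fixed at half the most. Time passes only in rows, so rows that repeat a pose let the fingers close, or fill a call up. It gives the time, the measured TCP pose, the force, the opening and the grip force at its end, in the units of the state.
- monitor.read_state(): the state, without advancing time (a new reading comes with each control period).
- viewer.get_image(name): name is "scene" or "side" or "wrist"; returns (picture, depth): 480x640x3 uint8, red, green, blue; 480x640 float32, mm along the optical axis (not along the pixel's ray), 0 where there is no reading.
- viewer.camera_model(name): a dict with "mtx" (3x3 intrinsics, pixels), "dist_coeffs" ([k1, k2, p1, p2, k3] as OpenCV has them; the pictures are not rectified), "R" (3x3) and "t" (3): a world point X has camera coordinates R X + t. Camera axes: x right, y down, z forward; pixel columns grow to the right and rows downward; lengths in mm; the calibration is good to about 2 mm. A picture is of the moment at which its call begins: read the wrist's pose just before it. camera_model takes no time and is no camera call; for the wrist camera it gives the pose at the moment of the call.
- workorder.finish_job(): hands the job in; it is judged then, once.
The state is a dict: "clock": time; "qpos": joint angles; "qd": joint speeds; "tau": joint torques, N m; "eef_pos": TCP position; "tool_rot": TCP orientation; "force": force on the tool from outside, world axes, zero at the start; "torque": the same for the moment, N m; "width": finger opening in mm; "gripper_force": force on a finger pad.
Only numpy, scipy, OpenCV 4.12 (cv2) and the standard library are available. Lean on these libraries where they do the work, as an engineer would, in place of code of your own. Each camera call takes 0.05 s, during which the arm holds its last target. There are 200 camera calls.

## Working session

There is one attempt and no reset: what is moved stays moved. The work goes in short steps, Python scripts to look and compute and a tool call to move; the robot and the scene stay as the last step left them, time stands still between calls to the robot, and variables do not carry over. Pictures are saved under pics/ and viewed, at most 10 in all, crops included, and the job is handed in when it is done.

Besides the shell and the picture viewer there is one more tool, called after ">>>" as name(argument=value, ...) on one line, values as JSON. arm_command: Moves the arm, as the interface text tells. Its arguments: {"type":"object","properties":{"series":{"type":"array","items":{"type":"number"}}},"required":["series"]}

```bash
ls; mkdir -p pics; cat > h.py <<'E'
import numpy as np, cv2
from cell import monitor, viewer, workorder
from scipy.spatial.transform import Rotation as Ro
def grab(n,f=None):
    m=viewer.camera_model(n); im,d=viewer.get_image(n)
    if f: cv2.imwrite(f'pics/{f}.png',im[:,:,::-1]); np.savez(f'pics/{f}.npz',im=im,d=d,mtx=m['mtx'],dist=m['dist_coeffs'],R=m['R'],t=m['t'])
    return im,d,m
def load(f): return dict(np.load(f'pics/{f}.npz'))
def ray(m,u,v):
    p=cv2.undistortPoints(np.array([[[u,v]]],float),np.array(m['mtx']),np.array(m['dist'] if 'dist' in m else m['dist_coeffs']))[0,0]
    R=np.array(m['R']);t=np.array(m['t']).ravel()
    return -R.T@t, R.T@np.array([p[0],p[1],1])
def atz(m,u,v,z):
    c,r=ray(m,u,v); return c+r*(z-c[2])/r[2]
def atd(m,u,v):
    c,r=ray(m,u,v); return c+r*m['d'][int(v),int(u)]
def proj(m,X):
    return cv2.projectPoints(np.array(X,float).reshape(-1,3),cv2.Rodrigues(np.array(m['R']))[0],np.array(m['t']).ravel(),np.array(m['mtx']),np.array(m['dist']))[0][:,0]
def st():
    s=monitor.read_state(); return s
E
python3 - <<'E'
from h import *
np.set_printoptions(precision=3,suppress=True)
print(st())
for n in('scene','side'):
    grab(n,n+'1'); 
    m=load(n+'1'); print(n,-m['R'].T@m['t'],m['mtx'][0,0])
E
```

```text
pics
{'clock': 0.0, 'qpos': array([-1.196,  0.629,  0.038,  1.518, -0.027,  0.996, -0.02 ]), 'qd': array([-0.001, -0.002, -0.002,  0.001,  0.   ,  0.001,  0.001]), 'tau': array([  0.   , -56.34 ,   1.226, -19.344,   0.011,   0.011,  -0.   ]), 'eef_pos': array([277.039, 587.336, 230.389]), 'tool_rot': array([-3.14 ,  0.   ,  2.701]), 'force': array([-0.032, -0.184, -0.132]), 'torque': array([ 0.044, -0.011, -0.042]), 'gripper_force': 0.0, 'width': 84.91374553099698}
scene [    0.404 -1054.798   760.289] 617.0129912624807
side [   37.853 -1027.98    664.027] 517.7354025008542
```

View pics/scene1.png

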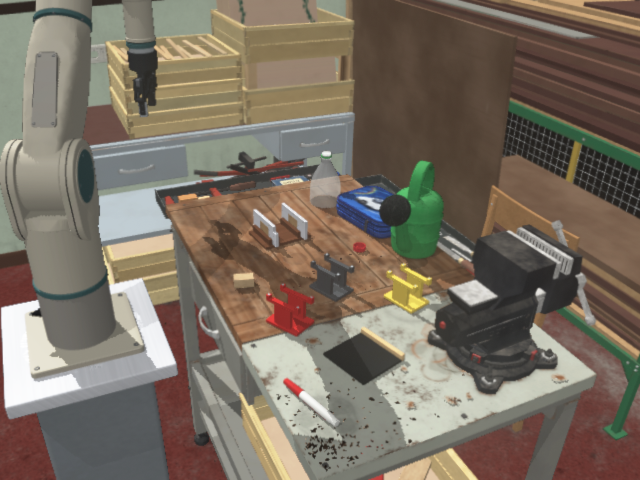

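View pics/side1.png

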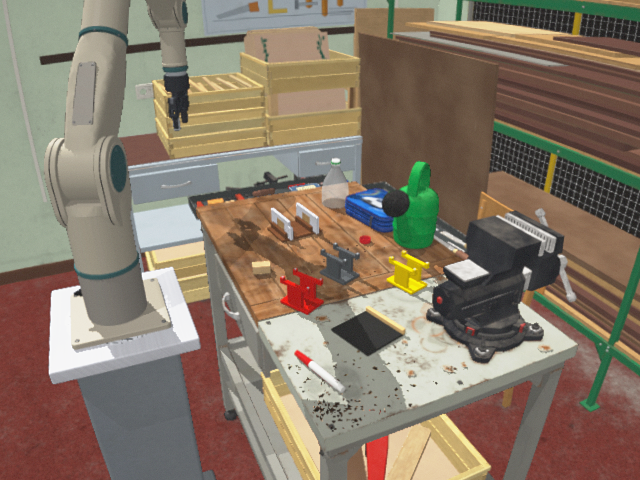

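The scene view shows the rack at (280,232) with plates at (266,227) and (294,221). There are three cradles: grey steel at (332,278), red at (290,312) and yellow at (407,288). The pad is at (365,355) with its fence at (383,343), the block at (243,281), the cap at (359,247) and the marker at (310,402). The candidates for "plate" are (266,227) and (294,221), so I need a close crop of both, plus the cradle.

```bash
python3 - <<'E'
from h import *
np.set_printoptions(precision=1,suppress=True)
m=load('scene1')
im=m['im'][:,:,::-1]
a=cv2.resize(im[195:255,240:320],(800,600),interpolation=cv2.INTER_CUBIC)
cv2.imwrite('pics/c1.png',a)
b=cv2.resize(im[250:390,300:420],(514,600),interpolation=cv2.INTER_CUBIC)
cv2.imwrite('pics/c2.png',b)
for n,u,v in [('rack',280,240),('pl1',266,225),('pl2',294,220),('cradle',331,290),('pad',365,357),('block',243,280),('cap',359,247),('marker',310,402)]:
    print(n,atz(m,u,v,10),atd(m,u,v))
E
```

```text
rack [494.3 178.9  10. ] [497.8 187.6   4.7]
pl1 [490.5 265.6  10. ] [467.8 204.6  44.6]
pl2 [568.1 263.8  10. ] [546.2 212.8  39. ]
cradle [513.8 -67.9  10. ] [508.1 -78.8  18.3]
pad [ 474.2 -293.1   10. ] [ 477.5 -287.9    4.9]
block [351.3  43.2  10. ] [346.5  28.2  20.3]
cap [658.9  73.4  10. ] [666.8  86.9   1. ]
marker [ 331.6 -359.1   10. ] [ 330.8 -360.7   11.7]
```

View pics/c1.png

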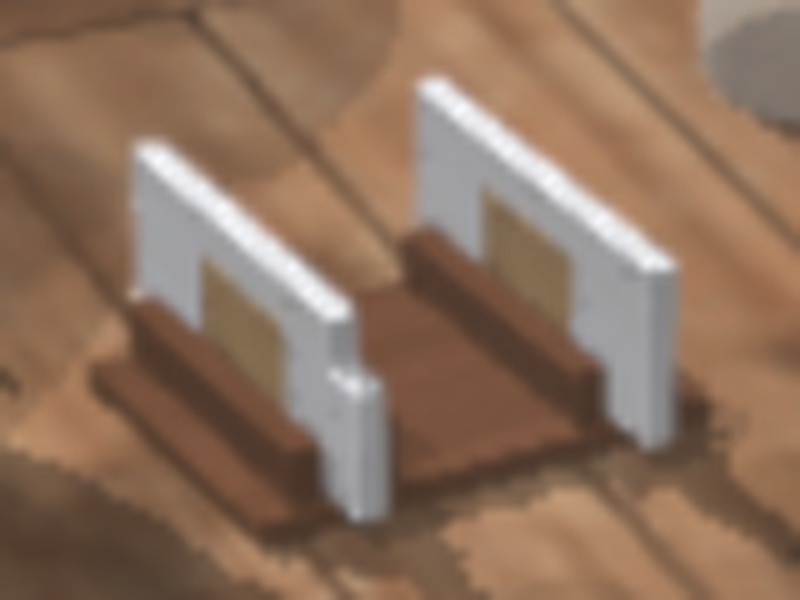

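View pics/c2.png

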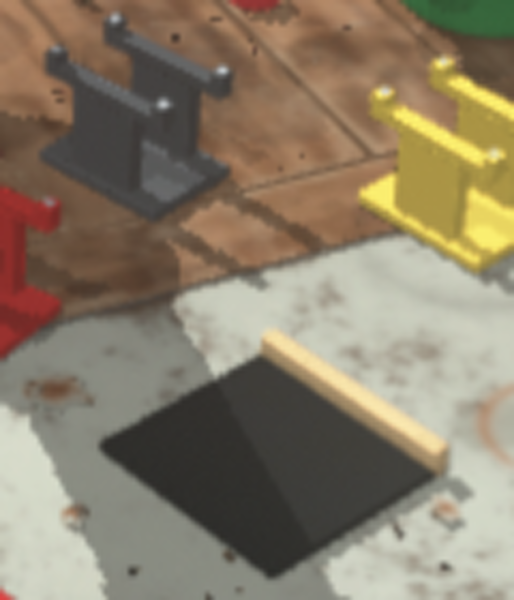

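The close crop settles it. The notched plate is the one nearer the robot, at (266,227), with its step at about (274.5,228.5). Its label faces the robot side and its notched end faces the camera. The other plate, at (294,221), is whole. The steel cradle's lip tips are at about (313.4,264), (326.8,254.5), (338.2,274.5) and (351.7,268.5), and the pad corners are at about (324,354), (363,384), (403,361) and (362,332).

```bash
python3 - <<'E'
from h import *
np.set_printoptions(precision=1,suppress=True)
m=load('scene1')
o=lambda x,y,s,a,b:(a+x/s-.5+.5/s,b+y/s-.5+.5/s)
f=lambda x,y:o(x,y,10,240,195)
g=lambda x,y:o(x,y,514/120,300,250)
print('plate top far',atz(m,*f(150,145),58),'top notch step',atz(m,*f(342,312),58),'end bottom of top of lower',atz(m,*f(372,380),44),'bottom',atz(m,*f(368,520),8))
print('blank top far',atz(m,*f(432,80),58),'near',atz(m,*f(658,262),58))
for n,p in dict(fl=(57,52),fr=(115,20),nl=(163,104),nr=(222,78)).items(): print('lip',n,atz(m,*g(*p),66))
for n,p in dict(l=(101,445),near=(272,578),r=(440,474)).items(): print('pad',n,atz(m,*g(*p),6 if n!='r' else 6))
for p in((263,336),(443,454)):print('fence top',atz(m,*g(*p),16))
w=viewer.camera_model('wrist'); print(w['mtx'][0,0]);c=-np.array(w['R']).T@np.array(w['t']).ravel();print(c,np.array(w['R'])[2],np.array(w['R'])[0],st()['eef_pos'])
E
```

```text
plate top far [462.9 272.3  58. ] top notch step [475.  170.5  58. ] end bottom of top of lower [478.4 159.8  44. ] bottom [475.3 155.6   8. ]
blank top far [543.1 280.1  58. ] near [556.  165.2  58. ]
lip fl [487.2 -28.8  66. ]
lip fr [528.  -11.6  66. ]
lip nl [514.8 -93.   66. ]
lip nr [552.7 -82.9  66. ]
pad l [ 409.  -248.8    6. ]
pad near [ 437.5 -353.6    6. ]
pad r [ 536.5 -325.3    6. ]
fence top [ 505.4 -219.1   16. ]
fence top [ 537.6 -324.1   16. ]
361.0985302651711
[205.1 622.3 373.2] [ 0.3 -0.1 -1. ] [ 0.4  0.9 -0. ] [277.1 587.4 230.5]
```

>>> arm_command(series=[100,-4,-3,0,7,100,-8,-6,0,14,100,-12,-9,0,21,100,-16.6,-12.7,0,29,100,-16.6,-12.7,0,29])

```text
clock: 0.52
eef_pos: [373.3, 400.8, 231.0]
tool_rot: [-3.141, 0.0, 2.19]
force: [1.3, 0.3, 0.5]
width: 85.6
gripper_force: 0.0
```

>>> arm_command(series=[100,-4,-0.6,0,7,100,-8,-1.2,0,14,100,-12,-1.8,0,21,100,-16,-2.4,0,28,100,-20,-3,0,29])

```text
clock: 0.93
eef_pos: [465.7, 221.1, 231.1]
tool_rot: [-3.141, 0.0, 1.684]
force: [0.3, 0.6, -0.4]
width: 85.4
gripper_force: 0.0
```

```bash
python3 - <<'E'
from h import *
np.set_printoptions(precision=3,suppress=True)
s=st();print(s['eef_pos'],s['tool_rot'],s['qpos'],s['clock'])
grab('wrist','w1')
E
```

```text
[465.679 221.135 231.137] [-3.141  0.     1.684] [-0.731  0.455  0.335  1.895 -0.198  0.824 -0.18 ] 0.9333
```

View pics/w1.png

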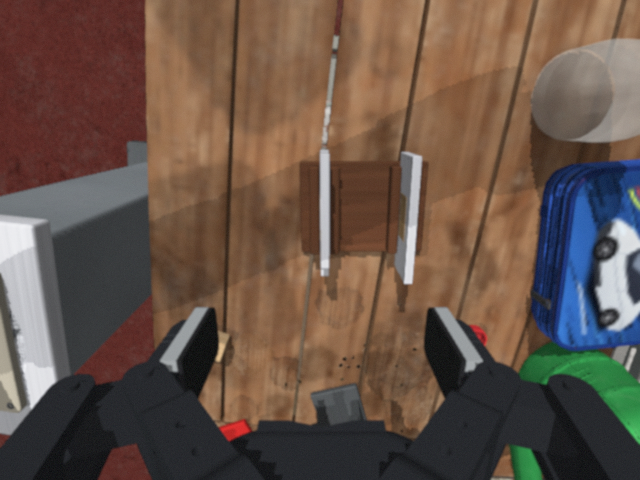

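The wrist view shows the notched plate from (324,151) to (325,275), with the notch step near y=262. The blank is at (411,155)–(405,280), the rack is between x=301 and 427, and the steel cradle starts at (337,395).

```bash
python3 - <<'E'
from h import *
np.set_printoptions(precision=1,suppress=True)
m=load('w1');g=m['im'].min(2)
for v in (152,160,180,200,220,240,255,260,264,268,272):
    r=g[v,310:345]; c=np.where(r>150)[0]; print(v,c.min()+310 if len(c) else None,c.max()+310 if len(c) else None)
print(m['im'][146:156,325].min(1), m['im'][256:280,326].min(1))
for u,v,z in[(324.7,150.5,58),(325,262,58),(325,275,44)]: print(atz(m,u,v,z),atd(m,u,v))
for u,v in[(302,162),(303,254),(427,162),(422,253)]: print('rack',atz(m,u,v,16))
E
```

```text
152 320 327
160 320 328
180 320 328
200 320 328
220 320 328
240 321 328
255 321 328
260 321 328
264 321 328
268 321 328
272 321 326
[ 98 106 112 139 173 183 185 189 200 202] [193 192 197 206 220 223 224 223 224 224 222 205 179 159 152 153 154 154
 151 134  99  66  57  57]
[461.9 279.   58. ] [462.6 276.4  20.3]
[474.1 177.7  58. ] [474.1 177.9  58.5]
[476.5 158.5  44. ] [476.5 158.4  43.9]
rack [441.9 262.7  16. ]
rack [452.3 167.6  16. ]
rack [563.4 276.8  16. ]
rack [577.2 183.   16. ]
```

>>> arm_command(series=[60,-0.25,0.3,2,-0.5,60,-0.25,0.3,6,-0.5,60,-0.25,0.3,10,-0.5,60,-0.25,0.3,13,-0.5,60,-0.25,0.3,15,-0.5])

```text
clock: 1.4
eef_pos: [466.7, 220.3, 78.2]
tool_rot: [-3.137, 0.001, 1.697]
force: [0.1, 0.3, 0.4]
width: 51.5
gripper_force: 0.0
```

>>> arm_command(series=[60,0,0,1,0,60,0,0,2.5,0,60,0,0,4,0,60,0,0,5.1,0,60,0,0,5.1,0])

```text
clock: 1.82
eef_pos: [467.8, 220.6, 28.9]
tool_rot: [-3.139, 0.001, 1.697]
force: [0.3, 0.7, -0.4]
width: 51.2
gripper_force: 0.0
```

>>> arm_command(series=[40,0,0,0,0,20,0,0,0,0,0,0,0,0,0,0,0,0,0,0,0,0,0,0,0])

```text
clock: 2.23
eef_pos: [469.5, 221.2, 31.3]
tool_rot: [3.14, -0.001, 1.697]
force: [0.3, -1.2, 5.1]
width: 7.3
gripper_force: 59.1
```

>>> arm_command(series=[0,0,0,0,0,0,0,0,0,0,0,0,0,0,0,0,0,0,0,0,0,0,0,0,0])

```text
clock: 2.65
eef_pos: [469.5, 221.2, 31.3]
tool_rot: [3.14, -0.001, 1.697]
force: [-0.8, 0.1, 6.0]
width: 7.0
gripper_force: 59.2
```

>>> arm_command(series=[0,0,0,-1,0,0,0,0,-3,0,0,0,0,-6,0,0,0,0,-9,0,0,0,0,-12,0])

```text
clock: 3.07
eef_pos: [468.1, 220.5, 152.0]
tool_rot: [-3.141, 0.0, 1.697]
force: [0.1, 1.0, -1.4]
width: 7.1
gripper_force: 58.9
```

>>> arm_command(series=[0,0,0,-2,0,0,0,0,-3,0,0,0,0,-3,0,0,0,0,-3,0,0,0,0,-3,0])

```text
clock: 3.48
eef_pos: [467.6, 220.5, 179.0]
tool_rot: [-3.139, 0.001, 1.697]
force: [-1.0, 0.1, -0.8]
width: 6.6
gripper_force: 58.9
```

```bash
python3 - <<'E'
from h import *
np.set_printoptions(precision=3,suppress=True)
s=st();print(s['eef_pos'],s['tool_rot'],s['qpos'],s['clock'])
grab('scene','s2');grab('wrist','w2')
m=load('scene1');im=load('s2')['im'][:,:,::-1]
a=cv2.resize(im[180:300,240:400],(800,600),interpolation=cv2.INTER_CUBIC)
cv2.imwrite('pics/c3.png',a)
E
```

```text
[467.587 220.53  179.05 ] [-3.139  0.001  1.697] [-0.704  0.53   0.307  1.945 -0.239  0.704 -0.126] 3.4833
```

View pics/c3.png

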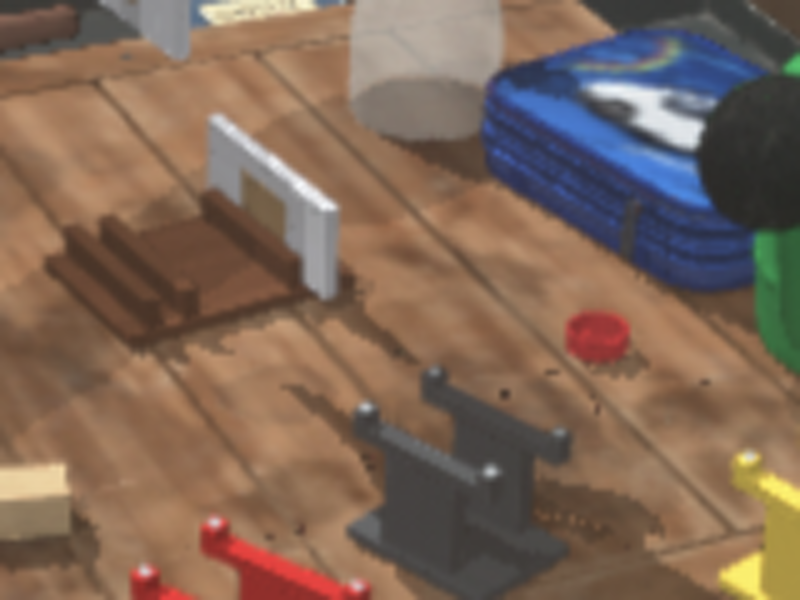

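The crop shows the rack slot empty, the plate lifted and the blank undisturbed. The steel cradle's lip tips in crop pixels are (368,408), (433,374), (491,472) and (561,437). Next I fit the cradle and check the obstacles.

```bash
cat > fit.py <<'E'
from h import *
from scipy.optimize import least_squares
def fit(m,pix,loc,z):
    # loc: local xy(mm) ; returns x,y,yaw
    def r(p):
        c,s=np.cos(p[2]),np.sin(p[2]); L=np.array(loc,float)
        X=np.c_[p[0]+c*L[:,0]-s*L[:,1],p[1]+s*L[:,0]+c*L[:,1],np.full(len(L),z)]
        return (proj(m,X)-np.array(pix)).ravel()
    q=least_squares(r,[500,-100,.3]); return q.x,r(q.x).reshape(-1,2)
E
python3 - <<'E'
from fit import *
np.set_printoptions(precision=2,suppress=True)
m=load('s2')
f=lambda p:(240+p[0]/5-.4,180+p[1]/5-.4)
pix=[f(p) for p in((368,408),(433,374),(491,472),(561,437))]
loc=[(-22,36),(22,36),(-22,-36),(22,-36)]
print('cradle',*fit(m,pix,loc,66))
print('red tips',[atz(m,*f(p),66) for p in((215,522),(145,572),(358,588))])
for n,u,v in[('ball',395,210),('ball l',382,210),('can',415,235),('can top',424,170),('can base l',393,245),('blue',372,205)]: print(n,atd(m,u,v))
# pad
p=lambda x,y:(300+x/(514/120)-.4,250+y/(514/120)-.4)
m1=load('scene1')
print('pad',*fit(m1,[p(101,445),p(272,578)],[(-55,55),(-55,-55)],6),*fit(m1,[p(263,330),p(443,449)],[(55,55),(55,-55)],16))
E
```

```text
cradle [521.47 -53.06   0.38] [[-0.28  0.31]
 [ 0.47 -0.19]
 [ 0.09  0.33]
 [-0.27 -0.47]]
red tips [array([394.23, -83.75,  66.  ]), array([ 355.15, -106.19,   66.  ]), array([ 428.33, -149.09,   66.  ])]
ball [668.44 -53.07 167.82]
ball l [651.71 -27.48 159.05]
can [758.36 -12.25  66.33]
can top [781.85  14.88 216.6 ]
can base l [735.62  41.45  15.71]
blue [755.73 186.95  54.12]
pad [ 476.45 -286.88    0.26] [[-0.14 -0.27]
 [ 0.13  0.23]] [ 470.85 -284.15    0.29] [[ 0.08  0.14]
 [-0.07 -0.12]]
```

>>> arm_command(series=[0,-2,0.2,0,-6.8,0,-4,0.3,0,-13.6,0,-6,0.5,0,-20.4,0,-8,0.6,0,-27.2,0,-10.1,0.8,0,-34])

```text
clock: 4.0
eef_pos: [488.6, 120.7, 179.0]
tool_rot: [-3.139, -0.001, 2.297]
force: [0.4, 1.0, -0.1]
width: 7.0
gripper_force: 58.9
```

>>> arm_command(series=[0,-1.8,-1,0,-6.8,0,-3.5,-2,0,-13.6,0,-5.3,-3,0,-20.4,0,-7,-4,0,-27.2,0,-8.8,-5,0,-34])

```text
clock: 4.42
eef_pos: [509.1, 21.5, 179.0]
tool_rot: [-3.141, -0.003, 2.89]
force: [0.7, 0.9, -1.5]
width: 7.2
gripper_force: 58.9
```

>>> arm_command(series=[0,-0.9,-1.8,0,-7,0,-1.8,-3.6,0,-14,0,-2.7,-5.5,0,-21,0,-3.6,-7.3,0,-28,0,-4.5,-9.1,0,-35])

```text
clock: 4.83
eef_pos: [529.5, -78.0, 179.0]
tool_rot: [3.14, -0.002, -2.783]
force: [0.2, -1.1, -0.9]
width: 7.0
gripper_force: 58.9
```

>>> arm_command(series=[0,0,0,0,-1.6,0,0,0,0,-1.6,0,0,0,0,-1.6,0,0,0,0,-1.6,0,0,0,0,-1.6])

```text
clock: 5.25
eef_pos: [529.9, -75.6, 180.0]
tool_rot: [3.141, -0.0, -2.759]
force: [0.5, 0.6, -1.6]
width: 6.8
gripper_force: 58.9
```

```bash
python3 - <<'E'
from fit import *
np.set_printoptions(precision=3,suppress=True)
s=st();p=s['eef_pos'];print(p,s['tool_rot'],s['qpos'],s['clock'])
c,y=np.array([521.5,-53.1]),.38
d=p[:2]-c;print('in cradle',d@[np.cos(y),np.sin(y)],d@[-np.sin(y),np.cos(y)])
grab('wrist','w3');grab('scene','s3')
a=load('w3')['im'][:,:,::-1];b=load('s3')['im'][:,:,::-1]
b=cv2.resize(b[200:300,260:380],(576,480),interpolation=cv2.INTER_CUBIC)
cv2.imwrite('pics/c4.png',cv2.resize(np.hstack([a,b]),(800,316)))
E
```

```text
[529.874 -75.627 180.047] [ 3.141 -0.    -2.759] [ 0.253  0.541 -0.242  1.888  0.184  0.735  1.861] 5.25
in cradle -0.5786760693294767 -24.02619936989051
```

View pics/c4.png

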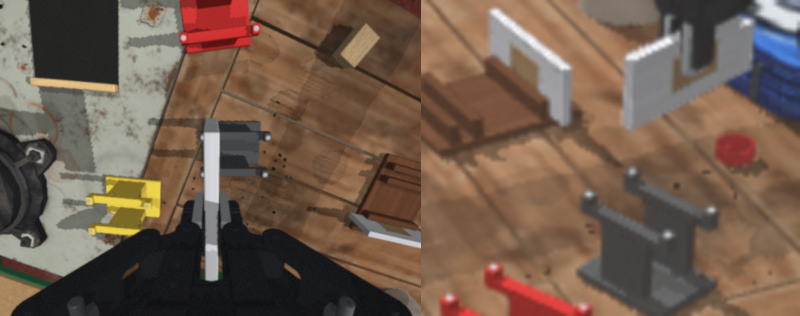

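The wrist half shows the plate edge-on above the left (-Y) part of the steel cradle. The cradle's lip tips are near (312,208), (404,208), (313,266) and (403,264) in full wrist pixels. The scene half shows the label facing the camera.

```bash
python3 - <<'E'
from fit import *
np.set_printoptions(precision=2,suppress=True)
m=load('w3')
im=m['im'][:,:,::-1]
pix=[(404,208),(403,264),(312,208),(313,266)]
loc=[(-22,36),(22,36),(-22,-36),(22,-36)]
print([atz(m,*p,66) for p in pix]); 
print(fit(m,pix[:2]+pix[2:],loc,66))
print('fence',[atz(m,*p,16) for p in((48,120),(177,131))])
a=cv2.resize(im[170:300,270:430],(800,650),interpolation=cv2.INTER_CUBIC)[:600]
cv2.imwrite('pics/c5.png',a)
E
```

```text
[array([487.7 , -26.18,  66.  ]), array([527.49,  -7.62,  66.  ]), array([512.79, -88.33,  66.  ]), array([554.72, -70.99,  66.  ])]
(array([520.73, -48.26,   0.4 ]), array([[ 3.87, -0.23],
       [ 1.51, -0.03],
       [-2.93,  1.21],
       [-2.46, -0.57]]))
fence [array([ 535.51, -316.73,   16.  ]), array([ 504.87, -212.04,   16.  ])]
```

View pics/c5.png

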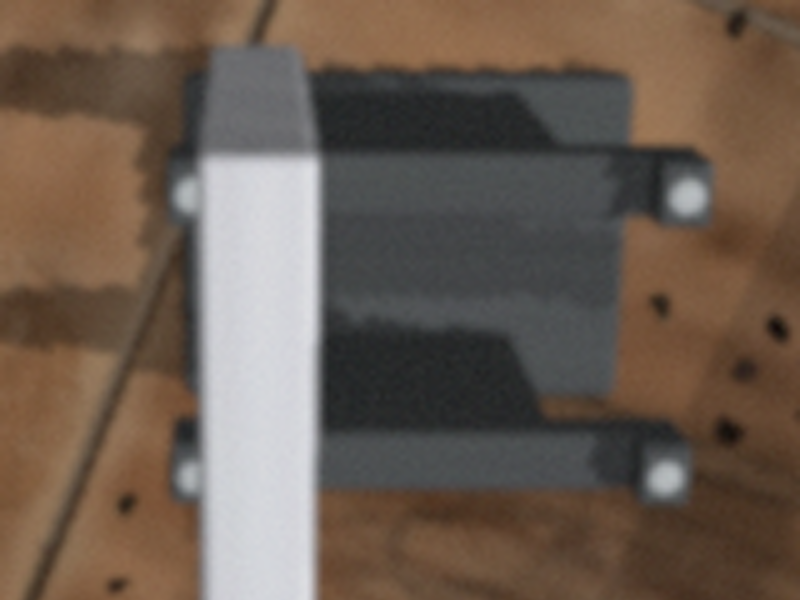

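The crop shows the lips' outer edges at crop x=170..712 for the robot-side bearer and 173..690 for the far one. The plate is parallel to the cradle x axis.

```bash
python3 - <<'E'
from fit import *
np.set_printoptions(precision=2,suppress=True)
m=load('w3')
f=lambda x,y:(270+x/5-.4,170+y/5-.4)
loc=[(-22,40),(-22,-40),(22,40),(22,-40)]
q,r=fit(m,[f(712,190),f(170,193),f(690,472),f(173,475)],loc,66);print(q,r)
s=st();p=s['eef_pos'];print(p,s['tool_rot'])
d=p[:2]-q[:2];y=q[2];print('in cradle',d@[np.cos(y),np.sin(y)],d@[-np.sin(y),np.cos(y)])
# plate thickness centre, from end-face bottom/top edges
c,R=ray(m,*f(260,153));
for z in(205.,206.5,208.): print('plate top at robot end',atz(m,*f(260,153),z))
E
```

```text
[520.7  -49.18   0.39] [[ 0.54  0.24]
 [-0.84 -0.04]
 [ 0.68  0.02]
 [-0.34 -0.12]]
[530.07 -75.92 180.25] [ 3.14 -0.   -2.76]
in cradle -1.4075677940728772 -28.298701414296364
plate top at robot end [478.41 -95.09 205.  ]
plate top at robot end [478.13 -95.21 206.5 ]
plate top at robot end [477.84 -95.33 208.  ]
```

>>> arm_command(series=[0,0,0.1,3,0,0,0,0.1,6,0,0,0,0.1,8,0,0,0,0.1,8.8,0,0,0,0.1,9.2,0])

```text
clock: 5.77
eef_pos: [529.0, -75.4, 87.1]
tool_rot: [3.141, -0.002, -2.76]
force: [-0.3, 0.3, -0.7]
width: 7.1
gripper_force: 58.9
```

>>> arm_command(series=[0,0,0,0.1,0,0,0,0,0.2,0,0,0,0,0.3,0,0,0,0,0.4,0,0,0,0,0.4,0])

```text
clock: 6.18
eef_pos: [530.2, -76.1, 84.9]
tool_rot: [-3.141, 0.001, -2.761]
force: [-0.4, 1.2, -1.3]
width: 7.0
gripper_force: 58.9
```

>>> arm_command(series=[0,0,0,0.1,0,0,0,0,0.2,0,0,0,0,0.2,0,0,0,0,0.2,0,0,0,0,0.2,0])

```text
clock: 6.6
eef_pos: [530.2, -76.1, 83.3]
tool_rot: [-3.141, 0.001, -2.76]
force: [-0.7, 0.3, 7.1]
width: 7.4
gripper_force: 60.2
```

```bash
python3 - <<'E'
from fit import *
s=st();print(s['eef_pos'],s['force'],s['torque'])
grab('wrist','w4');grab('scene','s4')
a=load('w4')['im'][160:300,250:450,::-1];b=load('s4')['im'][235:305,290:370,::-1]
cv2.imwrite('pics/c6.png',np.hstack([cv2.resize(a,(500,350),interpolation=2),cv2.resize(b,(300,262),interpolation=2)]) if 0 else np.hstack([cv2.resize(a,(430,301),interpolation=2),cv2.resize(b,(344,301),interpolation=2)]))
E
```

```text
[530.15023317 -76.06314116  83.28973261] [-0.73271966  0.33956496  7.1133343 ] [ 0.02826855  0.3569512  -0.03792985]
```

View pics/c6.png

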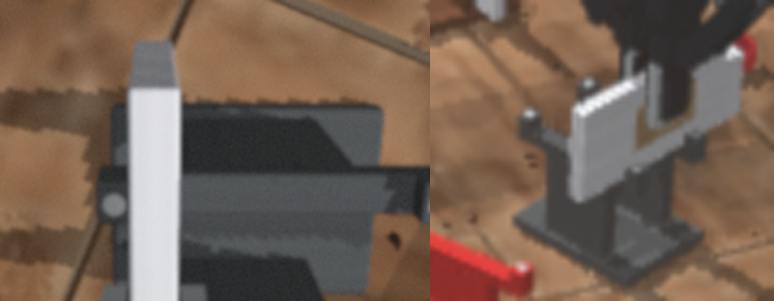

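The left half (wrist) shows the robot-side -Y lip, crop (113,205), just to the left of the plate. The plate therefore stands inside the lip, on the bearers: 7 N of contact at bottom z=60. I have one picture left, so I'll check the rest numerically.

```bash
python3 - <<'E'
from fit import *
np.set_printoptions(precision=1,suppress=True)
m=load('s4')
q=np.array([521.1,-51.,.385]);c,s=np.cos(q[2]),np.sin(q[2])
def loc(P): d=P-[q[0],q[1],0]; return np.array([d[0]*c+d[1]*s,-d[0]*s+d[1]*c,P[2]])
for v in range(264,284,2):
    print(v,[ (loc(atd(m,u,v)).round(0).astype(int).tolist(), int(m['im'][v,u].mean())) for u in(334,337,340)])
w=load('w4')
for u in(296,300,304,308,312,322): print(u,loc(atd(w,u,255)), loc(atd(w,u,230)))
E
```

```text
264 [([-28, -31, 91], 128), ([-20, -32, 88], 116), ([-9, -31, 82], 92)]
266 [([-28, -31, 86], 128), ([-21, -33, 84], 115), ([-9, -31, 78], 82)]
268 [([-30, -32, 82], 128), ([-18, -31, 77], 117), ([-11, -33, 75], 97)]
270 [([-27, -30, 75], 130), ([-19, -32, 73], 121), ([-10, -33, 69], 128)]
272 [([-26, -30, 70], 128), ([-18, -31, 66], 126), ([-7, -30, 61], 121)]
274 [([-27, -31, 66], 127), ([-20, -33, 64], 122), ([-18, -40, 66], 75)]
276 [([-27, -31, 61], 112), ([-28, -41, 66], 67), ([-18, -40, 61], 62)]
278 [([-25, -30, 54], 62), ([-28, -40, 60], 67), ([-17, -40, 55], 62)]
280 [([17, 5, 13], 65), ([-28, -41, 56], 67), ([15, -13, 23], 65)]
282 [([14, 3, 11], 76), ([18, -3, 12], 66), ([19, -10, 14], 65)]
296 [-20.9 -37.5  65.3] [-14.  -42.    0.1]
300 [-21.3 -35.5  66.6] [-14.2 -39.3   0.9]
304 [-21.4 -33.6  66.9] [-16.1 -36.4   7.5]
308 [-21.2 -31.7  66.4] [-16.2 -33.8   7.7]
312 [-37.5 -28.6 110.1] [-46.4 -28.5 110.1]
322 [-37.3 -25.2 109.6] [-46.4 -25.2 110.2]
```

>>> arm_command(series=[10,0,0,0,0,15,0,0,0,0,20,0,0,0,0,25,0,0,0,0,30,0,0,0,0])

```text
clock: 7.12
eef_pos: [529.7, -76.0, 82.2]
tool_rot: [3.141, -0.0, -2.76]
force: [-0.0, 0.6, -0.0]
width: 25.7
gripper_force: 0.0
```

>>> arm_command(series=[30,0,0,-0.4,0,30,0,0,-0.8,0,30,0,0,-1.2,0,30,0,0.3,-1.2,0,30,0,0.5,-1.2,0])

```text
clock: 7.53
eef_pos: [528.1, -71.1, 94.7]
tool_rot: [-3.141, 0.001, -2.76]
force: [0.8, -0.6, 0.1]
width: 25.5
gripper_force: 0.0
```

>>> arm_command(series=[30,0,0.3,0,0,30,0,0.5,0,0,30,0,0.7,0,0,30,0,0.9,0,0,30,0,1.1,0,0])

```text
clock: 7.95
eef_pos: [523.6, -60.9, 94.2]
tool_rot: [3.141, -0.0, -2.76]
force: [-0.6, 1.4, 0.0]
width: 25.6
gripper_force: 0.0
```

```bash
cat > chk.py <<'E'
from fit import *
import sys
np.set_printoptions(precision=1,suppress=True)
q=np.array([521.1,-51.,.385]);c,s=np.cos(q[2]),np.sin(q[2])
def L(P): d=P-[q[0],q[1],0]; return np.c_[d[:,0]*c+d[:,1]*s,-d[:,0]*s+d[:,1]*c,P[:,2]]
f=sys.argv[1]; grab('scene',f); m=load(f); S=st(); e=L(np.array([S['eef_pos']]))[0]; print('tcp in cradle',e,S['width'],S['force'])
v,u=np.mgrid[235:300,300:370]; P=np.array([atd(m,a,b) for a,b in zip(u.ravel(),v.ravel())]); Q=L(P); col=m['im'][235:300,300:370].reshape(-1,3).astype(int)
# grey-white plate surface or brown label, robot-side overhang and far overhang
for a,b in((-58,-34),(34,58)):
    k=(Q[:,0]>a)&(Q[:,0]<b)&(Q[:,2]>45)&(Q[:,2]<125)&(abs(Q[:,1])<45)&(col.min(1)>85)
    A=Q[k]; n=np.linalg.svd(A-A.mean(0))[2][2] if k.sum()>5 else None
    print(a,b,k.sum(),A.min(0) if k.any() else '',A.max(0) if k.any() else '','normal',n)
E
python3 chk.py s5
```

```text
tcp in cradle [-1.3 -9.6 94.2] 25.721247119417676 [-0.7 -0.4  0.2]
-58 -34 235 [-57.6 -33.2  59.3] [-34.2  -8.7 111.1] normal [ 0.1  0.9 -0.3]
34 58 149 [ 34.  -32.5  60.4] [ 57.8 -15.5 107.9] normal [-0.  -1.   0.3]
```

>>> arm_command(series=[30,0,0.1,0,0,30,0,0.1,0,0,30,0,0.1,0,0,30,0,0.1,0,0,30,0,0.1,0,0])

```text
clock: 8.42
eef_pos: [523.4, -60.3, 94.3]
tool_rot: [3.142, -0.0, -2.761]
force: [-0.3, 0.2, 0.2]
width: 25.3
gripper_force: 0.2
```

```bash
python3 chk.py s6
```

```text
tcp in cradle [-1.3 -9.5 94.3] 25.587841074222098 [-0.2  0.3  0.7]
-58 -34 249 [-57.7 -30.8  59.1] [-34.2   2.7 107.3] normal [ 0.2  0.9 -0.5]
34 58 141 [ 34.1 -30.3  62.5] [ 58.   -6.4 100.9] normal [-0.   0.9 -0.5]
```

>>> arm_command(series=[35,0,0,0.3,0,38,0,0,0.6,0,42,0,0,1,0,46,0,0,1.4,0,50,0,0,1.8,0])

```text
clock: 8.88
eef_pos: [523.2, -60.1, 75.7]
tool_rot: [3.141, -0.0, -2.76]
force: [0.5, 0.4, 0.7]
width: 42.7
gripper_force: 0.3
```

>>> arm_command(series=[54,0,0,0.4,0,58,0,0,0.8,0,62,0,0,1.1,0,66,0,0,1.3,0,70,0,0,1.4,0])

```text
clock: 9.3
eef_pos: [523.3, -60.3, 61.9]
tool_rot: [3.142, -0.0, -2.76]
force: [0.0, -0.5, -0.2]
width: 59.7
gripper_force: 0.0
```

>>> arm_command(series=[74,0,0,0,0,78,0,0,0,0,82,0,0,0,0,86,0,0,0,0,90,0,0,0,0])

```text
clock: 9.72
eef_pos: [523.6, -60.3, 62.5]
tool_rot: [-3.141, 0.0, -2.76]
force: [0.1, 0.9, -0.5]
width: 76.8
gripper_force: 0.0
```

>>> arm_command(series=[95,0,0,0,0,100,0,0,0,0,100,0,0.2,0,0,100,0,0.4,0,0,100,0,0.5,0,0])

```text
clock: 10.13
eef_pos: [521.4, -55.1, 62.3]
tool_rot: [3.141, -0.0, -2.76]
force: [-0.5, -0.4, -0.2]
width: 85.8
gripper_force: 0.0
```

```bash
python3 chk.py s7
```

```text
tcp in cradle [-1.2 -3.7 62.3] 85.30290026118782 [-0.7  0.5 -0.6]
-58 -34 194 [-57.4 -33.4  58.3] [-34.2  20.5  70.1] normal [ 0.1  0.  -1. ]
34 58 59 [ 34.1 -35.6  56.9] [58.  18.1 69.6] normal [-0.1  0.  -1. ]
```

>>> arm_command(series=[100,0,0,-1.5,0,100,0,0,-4,0,100,0,0,-7.5,0,100,0,0,-11,0,100,-2,0,-13,0])

```text
clock: 10.6
eef_pos: [537.9, -50.0, 195.3]
tool_rot: [-3.14, -0.002, -2.763]
force: [0.4, -0.6, 0.1]
width: 85.7
gripper_force: 0.0
```

>>> arm_command(series=[100,-1,0,-1,0,100,-1,0,-1,0,100,-1,0,-1,0,100,-1,0,-1,0,100,-1,0,-1,0])

```text
clock: 11.02
eef_pos: [547.5, -44.9, 200.8]
tool_rot: [3.14, -0.004, -2.761]
force: [-0.8, 0.8, -0.0]
width: 85.4
gripper_force: 0.0
```

```bash
python3 - <<'E'
from fit import *
np.set_printoptions(precision=2,suppress=True)
s=st();print(s['eef_pos'],s['tool_rot'],s['qpos'],s['clock'])
grab('wrist','w8');m=load('w8')
v,u=np.mgrid[0:480,0:640]
k=np.cumsum(np.ones(1))
pts=cv2.undistortPoints(np.c_[u.ravel(),v.ravel()].astype(float)[:,None],m['mtx'],m['dist'])[:,0]
C=np.c_[pts,np.ones(len(pts))]*m['d'].ravel()[:,None]
P=(C-m['t'].ravel())@m['R']
a=np.array([521.1,-51]);r=np.hypot(*(P[:,:2]-a).T)
k=(P[:,2]>64)&(P[:,2]<73)&(r<75)&(m['im'].reshape(-1,3).min(1)>70)
Q=P[k];print(k.sum(),Q[:,2].mean(),np.linalg.svd(Q-Q.mean(0),full_matrices=0)[2][2])
b=cv2.minAreaRect(Q[:,:2].astype(np.float32));print(b,cv2.boxPoints(b))
uv=np.c_[u.ravel()[k],v.ravel()[k]];print(uv.min(0),uv.max(0))
cv2.imwrite('pics/w8c.png',np.hstack([m['im'][:,:,::-1]]))
E
```

```text
[547.54 -44.91 200.79] [ 3.14 -0.   -2.76] [ 0.19  0.53 -0.25  1.83  0.17  0.81  1.81] 11.0167
9910 68.09941430882867 [-0.  0.  1.]
((523.8290405273438, -47.996337890625), (120.08184051513672, 79.3367691040039), 21.32611846923828) [[ 453.47  -32.88]
 [ 482.33 -106.78]
 [ 594.19  -63.11]
 [ 565.33   10.79]]
[276 119] [379 271]
```

View pics/w8c.png

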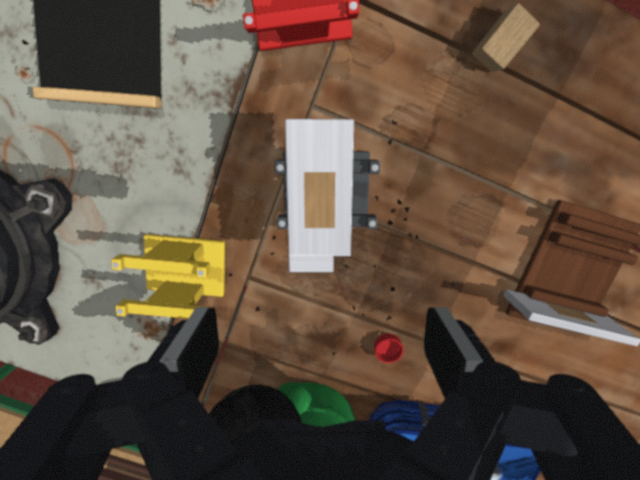

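The plate lies flat with its label up in the steel cradle. Its plain end is at (285,119)–(354,119), and its notched end at (290,272), step (351,256), faces away from the robot. The fence is at (33,91)–(160,100).

```bash
python3 - <<'E'
from fit import *
np.set_printoptions(precision=2,suppress=True)
m=load('w8')
q,r=fit(m,[(285,118.5),(354.5,118.5),(289.5,272),(351.5,256)],[(-60,-25),(-60,25),(60,-25),(46,25)],68);print('plate',q,r)
s=st();p=s['eef_pos'];psi=s['tool_rot'][2];X=np.array([np.cos(psi),np.sin(psi)]);Y=np.array([np.sin(psi),-np.cos(psi)])
t=q[:2]-45*np.array([np.cos(q[2]),np.sin(q[2])]);d=t-p[:2];print('grip at',t,'shift cm',d@X/10,d@Y/10,'z',(p[2]-45)/10,'yaw err',q[2]+np.pi-psi-2*np.pi)
print('fence',atz(m,32.5,90,16),atz(m,160.5,97,16))
E
```

```text
plate [525.85 -53.11   0.38] [[ 0.45  0.36]
 [-0.34  0.21]
 [ 0.46 -0.35]
 [-0.58 -0.42]]
grip at [484.12 -69.96] shift cm 6.842359075174575 0.03579471228187702 z 15.592090169944886 yaw err 0.0027846398651671933
fence [ 537.37 -318.66   16.  ] [ 502.9  -209.86   16.  ]
```

>>> arm_command(series=[100,2,0,1,0,100,4,0,2,0,100,6.8,0,3,0,100,6.8,0,6,0,100,6.8,0,9,0])

```text
clock: 11.48
eef_pos: [484.8, -71.1, 111.9]
tool_rot: [-3.141, 0.0, -2.763]
force: [0.2, -0.6, 0.3]
width: 85.1
gripper_force: 0.0
```

>>> arm_command(series=[100,0,0,2,0,100,0,0,4,0,100,0,0,6,0,100,0,0,7,0,100,0,0,7,0])

```text
clock: 11.9
eef_pos: [484.1, -69.6, 40.0]
tool_rot: [3.139, -0.005, -2.76]
force: [0.2, -0.5, 1.0]
width: 85.3
gripper_force: 0.0
```

>>> arm_command(series=[80,0,0,0,0,70,0,0,0,0,60,0,0,0,0,50,0,0,0,0,30,0,0,0,0])

```text
clock: 12.32
eef_pos: [487.0, -69.9, 43.6]
tool_rot: [-3.141, 0.002, -2.761]
force: [-1.5, 0.4, 5.5]
width: 48.8
gripper_force: 60.9
```

>>> arm_command(series=[0,0,0,0,0,0,0,0,0,0,0,0,0,0,0,0,0,0,0,0,0,0,0,0,0])

```text
clock: 12.73
eef_pos: [487.0, -69.9, 43.6]
tool_rot: [-3.141, 0.002, -2.761]
force: [-1.0, 0.8, 6.8]
width: 48.8
gripper_force: 61.0
```

>>> arm_command(series=[0,0,0,-1,0,0,0,0,-2.5,0,0,0,0,-4.5,0,0,0,0,-6.5,0,0,0,0,-8,0])

```text
clock: 13.15
eef_pos: [486.6, -69.8, 124.5]
tool_rot: [-3.141, 0.001, -2.76]
force: [0.6, -0.1, -0.8]
width: 48.6
gripper_force: 62.1
```

>>> arm_command(series=[0,1,-1,0,0,0,3,-3,0,0,0,5,-5,0,1,0,7.5,-7,0,2,0,10,-9.2,0,3])

```text
clock: 13.57
eef_pos: [427.2, -193.0, 123.3]
tool_rot: [-3.141, 0.001, -2.812]
force: [-0.5, -0.5, -0.6]
width: 49.1
gripper_force: 62.1
```

```bash
python3 - <<'E'
from h import *
np.set_printoptions(precision=3,suppress=True)
s=st();p=s['eef_pos'];psi=s['tool_rot'][2];print(p,psi,s['qpos'],s['clock'],s['gripper_force'])
X=np.array([np.cos(psi),np.sin(psi)]);Y=np.array([np.sin(psi),-np.cos(psi)])
d=np.array([373,-312])-p[:2];print(d@X/10,d@Y/10,(p[2]-80)/10,np.degrees(psi-(.285-np.pi)))
E
```

```text
[ 427.157 -193.018  123.288] -2.812103533493704 [ 0.52   0.557 -0.222  2.111  0.247  0.497  2.013] 13.5667 62.10638880729675
8.974139709283845 -9.50589197097607 4.328760688972165 2.5490388157565596
```

>>> arm_command(series=[0,2,-2,0,0.5,0,4,-4.5,0,1,0,6,-6.5,0.5,1.5,0,8,-8.5,1.5,2,0,9,-9.5,2.5,2.5])

```text
clock: 13.98
eef_pos: [371.2, -315.2, 98.0]
tool_rot: [-3.139, -0.0, -2.862]
force: [1.3, -1.0, -0.6]
width: 48.7
gripper_force: 62.1
```

>>> arm_command(series=[0,0,0,0.5,0,0,0,0,1,0,0,0,0,1.5,0,0,0,0,1.8,0,0,0,0,1.8,0])

```text
clock: 14.4
eef_pos: [373.9, -309.6, 78.8]
tool_rot: [3.14, -0.0, -2.853]
force: [-0.8, -0.7, -0.5]
width: 49.0
gripper_force: 62.1
```

>>> arm_command(series=[0,0,0,0,0,0,0,0,0,0,0,0,0,0,0,0,0,0,0,0,0,0,0,0,0])

```text
clock: 14.82
eef_pos: [373.3, -311.3, 79.5]
tool_rot: [-3.141, 0.0, -2.856]
force: [0.2, -0.4, -0.5]
width: 48.7
gripper_force: 62.1
```

```bash
python3 - <<'E'
from h import *
np.set_printoptions(precision=2,suppress=True)
grab('scene','s9');s=st();print(s['eef_pos'],s['tool_rot'],s['clock'],s['gripper_force'],s['qd'])
m=load('s9');v,u=np.mgrid[240:420,260:460]
pts=cv2.undistortPoints(np.c_[u.ravel(),v.ravel()].astype(float)[:,None],m['mtx'],m['dist'])[:,0]
P=(np.c_[pts,np.ones(len(pts))]*m['d'][240:420,260:460].ravel()[:,None]-m['t'].ravel())@m['R']
col=m['im'][240:420,260:460].reshape(-1,3).astype(int)
k=(P[:,2]>85)&(P[:,2]<125)&(P[:,0]>395)&(P[:,0]<520)&(P[:,1]<-200)&(P[:,1]>-360)&(col.min(1)>60)
Q=P[k];top=Q[Q[:,2]>np.percentile(Q[:,2],60)]
print(k.sum(),Q.min(0),Q.max(0),'normal',np.linalg.svd(top-top.mean(0),full_matrices=0)[2][2])
b=cv2.minAreaRect(Q[:,:2].astype(np.float32));print(cv2.boxPoints(b))
k2=(P[:,2]<12)&(P[:,2]>0)&(col.max(1)<75)&(np.hypot(P[:,0]-473,P[:,1]+283)<85)
b=cv2.minAreaRect(P[k2][:,:2].astype(np.float32));print('pad visible',b)
# bystanders change vs start
m0=load('scene1')
for n,a,bb,c,d in[('block',230,258,270,292),('cap',350,368,240,254),('marker',280,340,375,430),('blank',280,310,200,250)]:
    print(n,np.abs(m['im'][c:d,a:bb].astype(int)-m0['im'][c:d,a:bb]).mean())
E
```

```text
[ 373.29 -311.38   79.45] [-3.14  0.   -2.86] 14.8667 62.102705240249634 [ 0.  0. -0.  0. -0.  0.  0.]
296 [ 398.6  -323.65   93.96] [ 478.73 -265.63  106.56] normal [-0.01  0.   -1.  ]
[[ 391.64 -286.86]
 [ 407.42 -332.96]
 [ 481.3  -307.67]
 [ 465.52 -261.57]]
pad visible ((472.1653137207031, -284.6268005371094), (102.97377014160156, 113.02346801757812), 16.97443199157715)
block 10.045454545454545
cap 1.533068783068783
marker 14.146565656565656
blank 8.130666666666666
```

```bash
python3 -c "
from cell import workorder
print(workorder.finish_job())"
```

```text
the job is handed in; nothing more can be done
None
```

The notched plate was laid flat in the steel cradle with its label up and let go. I then gripped it by its plain half and handed the job in with it held still and level, notched end about 10 cm above the pad's middle and pointing to the fence; I saw no contact with the other objects, but the hand-in gave no verdict.

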